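# Set the scraper blade in the sharpening jig and lock it

## Task

Lay the notched scraper blade flat on the bed of the sharpening jig with its notch over the jig's locating pin and slide it gently fully home, straight along the jig, so that the bottom of the notch rests against the pin; feel for the pin, never force the blade. Then swing the jig's keeper fully shut across the blade and leave it there, without disturbing the loupe, the beeswax or the doming block.

Things in the scene. Friction and masses are not known exactly. Their poses are not given: they have to be found in the camera images.
- blade: loose scraper blade, 0.14 to 0.24 kg: flat steel plate 100 (x) x 52 (y) x 5 mm, lying with its grip rib up. Origin: centre of its underside. A U notch, 9 mm wide, centred on y = 0, is cut 22 mm deep into the +x end: tine tips at x = +50, notch bottom at x = +28, outer sides at y = -26 and +26 mm. The cutting edge is at x = -50 mm
- rib (a point): middle of the top of the blade's dark upright grip rib: 10 mm thick (blade y), 30 mm long (blade x, from -38 to -8 mm), reaching from 5 to 29 mm above the blade's underside
- jig: sharpening jig, screwed down: low metal block with a level smooth bed, top 14 mm above the bench, no walls. Origin: bench level under the bed's middle; block x from -50 to +50, y from -62 to +88 mm. The blade goes on with its x along the jig's x. Fully home its origin is at x = -10, z = 14 mm of the jig, the cutting edge overhanging by 10 mm. The jig and pin bear at most 20 N from the blade
- slot (a point): middle of the jig's cross slot, at bed height, x = +21, y = 0 mm of the jig. A round steel locating pin, 6 mm in diameter and standing 7 mm above the bed, is clamped in the slot up to 13 mm to either side (jig y) of this point; where is set anew each time and not reported: find it by feel or by sight. The slot does not catch the blade; the notch has 1.5 mm of play on each side of the pin
- keeper (a joint): keeper, a flat dark bar 80 x 12 x 6 mm swinging level on a pivot at x = +12, y = +72 mm of the jig, underside 7.5 mm above the bed (clear of the pin and a flat blade). 0 = open, pointing along the jig's +x; grows clockwise seen from above to 1.57 = shut, at its stop, pointing along the jig's -y. Starts between 0 and 0.35. Stays where it is left; about 1.5 N at the peg moves it
- keeper_peg (a point): centre of the top of the brass peg on the keeper, 12 mm in diameter, 24 mm tall, 45 mm from the pivot; its top is 51.5 mm above the bench. Push it sideways along its arc
- loupe: a black eyepiece loupe, 30 mm across, 26 mm tall, to be left alone; origin at the centre of its underside
- beeswax: a brown lump of beeswax, 43 mm across, 26 mm tall, to be left alone; origin at the centre of its underside
- doming_block: a 50 mm doming block with round hollows, to be left alone; origin at the centre of its underside

How it is judged:
By the outcome, as a careful person would: the job done as asked, in the order asked, and still so for the second after the job is handed in, with the robot touching nothing.
It also fails if it takes over 58 s, if anything falls off the work surface, if the arm or the gripper's body presses on something with over 40 N, if the wrist force passes 120 N, or if a joint passes its speed limit or range.

## Robot

A 6-joint arm with a two-finger parallel gripper is mounted at the origin on a cart in front of the work surface, level with it; the furniture and walls round the work are solid. World frame = base frame: x ahead of the robot, y to its left, z up, the work surface at z = 0. Lengths are in mm, angles in rad, forces in N, time in s.
With the tool pointing down it reaches from about 350 to 875 mm from the base axis. Payload 4.2 kg.
Tool frame: the origin (TCP) lies between the finger pads; the fingertips stand 17 mm ahead of it and the grasp point (between the pads) lies 2 mm behind it (nose_length is the distance from the TCP to the fingertips, in mm); z points along the fingers, y is the direction in which the jaws open and shut (so a half turn about z gives the same grasp; the last joint's range is limited). The gripper opens to 85 mm and grips with 20 to 120 N. Pads are 22 mm wide; open, the fingers measure 114 mm over their backs; the gripper's body (76 mm by 85 mm) begins 54 mm behind the grasp point. The pads swing forward as they close: fully open they stand 13 mm farther back than shut.
Start: joints at [-0.956, 0.385, 0.008, 0, -1.194, -0.259], TCP at [217.727, -585.828, 219.312] pointing down, gripper open.
Joint ranges: [-3.14, 3.14], [-1.21, 2.06], [-1.07, 1.41], [-3.16, 2.05], [-2.99, -0.16], [-3.1, 3.1]. Speed limits (rad/s): [2.79, 2.79, 3.14, 3.14, 3.14, 3.14].

## Interface

Orientations are given as a unit quaternion [x, y, z, w].
In Python, from bench import * gives the robot as it stands.
- The arm moves only by the tool jog_arm, never from a script. Its argument "increments" is a list of rows, each a list of 4 numbers: the shift along the tool's x, y, z in m, then the turn about the tool's z in degrees. A call has 1 to 10 rows; each row is the pose to reach, as a shift and turn from the pose measured when the call began, along the tool's axes at that moment; what a row does not reach only later rows make up. A row lasts 1/8 s, in which the tool goes at most 62.5 mm and 10.7 degrees, less where a joint would pass 70% of its speed; a pose out of reach is approached as far as the arm can. A call with a gripper value outside its range is refused whole. "hand" is the gripper's target within -1 to 1 (fully open at 1, half-way at 0, shut at -1), set as the call begins (left out, the last holds). The fingers move at their own pace and stop on an object; the grip force is fixed at half the most. Time passes only in rows, so rows that repeat a pose let the fingers close. It gives the time, the measured TCP pose, the force and the opening at its end, in the units of the state.
- read_state(): the state, without advancing time (a new reading comes with each control period).
- get_image(name): name is "scene" or "top" or "wrist"; returns the picture (420x560x3 uint8, red, green, blue); there is no depth.
- calibration(name): a dict with "fx", "fy", "cx", "cy" (pixels), "position" and "rotation" of the camera in the world; the wrist camera has in their place "hand_eye" (4x4, takes a point from camera to tool coordinates, whose origin is the TCP and whose axes are the flange's). Camera axes: x right, y up, looking along -z (the intrinsics and any distortion apply to the point x, -y, -z); pixel columns grow to the right and rows downward; lengths in mm; the calibration is good to about 2 mm. A picture is of the moment at which its call begins: read the wrist's pose just before it. calibration takes no time and is no camera call.
- job_done(): hands the job in, once; it reports no verdict.
The state is a dict: "clock": time; "joints": joint angles; "joint_vel": joint speeds; "joint_efforts": joint torques, N m; "position": TCP position; "ee_rot": TCP orientation; "contact_force": force on the tool from outside, world axes, zero at the start; "wrist_torque": the same for the moment, N m; "gripper_width": finger opening in mm.
Only numpy, scipy, OpenCV 4.12 (cv2) and the standard library are available. Lean on these libraries where they do the work, as an engineer would, in place of code of your own. Each camera call takes 0.05 s, during which the arm holds its last target.

## Working session

There is one attempt and no reset: what is moved stays moved. The work goes in short steps, Python scripts to look and compute and a tool call to move; the robot and the scene stay as the last step left them, time stands still between calls to the robot, and variables do not carry over. Pictures are saved under pics/ and viewed, and the job is handed in when it is done.

Besides the shell and the picture viewer there is one more tool, called after "Emit:" as name([rows], argument=value, ...), one row to a line, values as JSON. jog_arm: Moves the arm, as the interface text tells. Its arguments: {"type":"object","properties":{"increments":{"type":"array"},"hand":{"type":"number"}},"required":["increments"]}

```bash
ls; mkdir -p pics
python3 - <<'E'
from bench import *
import cv2
s=read_state();print(s)
for n in("scene","top","wrist"):
    cv2.imwrite(f"pics/{n}0.png",get_image(n)[:,:,::-1]);print(n,calibration(n))
E
```

```text
pics
{'clock': 0.0, 'joints': array([-9.56384986e-01,  3.85532436e-01,  6.65546469e-03, -5.57366591e-04,
       -1.19396463e+00, -2.58607425e-01]), 'joint_vel': array([ 2.86733994e-05,  1.32657673e-03, -4.48340545e-04,  6.82925638e-04,
        6.51747436e-04,  1.00464918e-03]), 'joint_efforts': array([ 7.63694188e-04, -3.92284155e+01,  1.88404459e+01,  4.18600693e+00,
       -4.54534849e-03,  3.67536401e-07]), 'position': array([ 217.54835335, -585.28038557,  218.23908799]), 'ee_rot': array([-1.76863745e-01,  9.84234780e-01,  1.03625814e-03, -1.97612975e-04]), 'contact_force': array([-0.1412908 ,  0.0612066 , -0.50673675]), 'wrist_torque': array([ 0.03857458, -0.0166603 ,  0.00692154]), 'gripper_width': 85.31469468212104}
scene {'fx': 484.58542686042813, 'fy': 484.58542686042813, 'cx': 288.1653258789203, 'cy': 208.86616236736265, 'position': array([-134.32431804, -590.14897637,  509.46288848]), 'rotation': array([ 0.46251442, -0.23297556, -0.37691756,  0.76794267])}
top {'fx': 383.292833496463, 'fy': 383.292833496463, 'cx': 279.4282252245352, 'cy': 216.06845422240346, 'position': array([425.14014512, -60.1486444 , 905.71228078]), 'rotation': array([-0.04648348,  0.04855599,  0.71435293, -0.69654971])}
wrist {'fx': 296.5347175123886, 'fy': 296.5347175123886, 'cx': 276.47625077676486, 'cy': 213.42983395760425, 'hand_eye': array([[-5.64087671e-04,  9.59069935e-01,  2.83168750e-01,
         7.27287875e+01],
       [ 9.99999775e-01,  6.44064773e-04, -1.89341573e-04,
         3.93642677e-02],
       [-3.63970827e-04,  2.83168580e-01, -9.59070082e-01,
        -1.55356125e+02],
       [ 0.00000000e+00,  0.00000000e+00,  0.00000000e+00,
         1.00000000e+00]])}
```

View pics/top0.png

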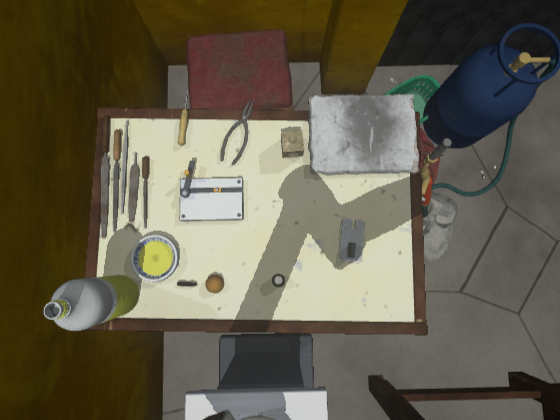

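View pics/scene0.png

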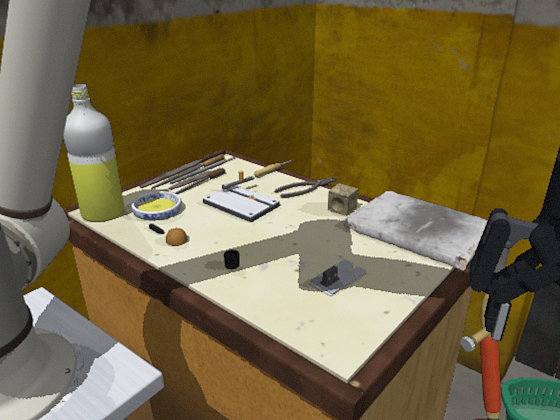

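View pics/wrist0.png

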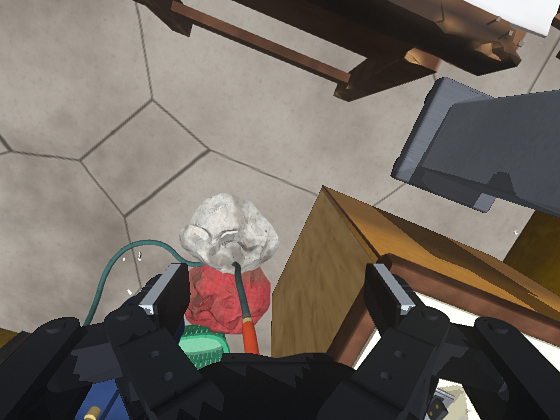

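The top view shows the jig at about (211,199) with the keeper at (188,178), the blade at about (351,241), the loupe at (278,280), the wax at (214,284) and the doming block at (291,141). I'll zoom in on these.

```bash
python3 - <<'E'
import cv2
im=cv2.imread("pics/top0.png")
a=cv2.resize(im[150:230,165:255],None,fx=7,fy=7,interpolation=cv2.INTER_CUBIC)
b=cv2.resize(im[205:275,315:385],None,fx=8,fy=8,interpolation=cv2.INTER_CUBIC)
cv2.imwrite("pics/a0.png",a);cv2.imwrite("pics/b0.png",b)
E
cat > h.py <<'E'
import numpy as np,cv2
from scipy.spatial.transform import Rotation as R
from bench import *
def cam(n,s=None):
    c=calibration(n)
    if n=="wrist":
        T=np.array(c["hand_eye"]);Rt=R.from_quat(s["ee_rot"]).as_matrix()
        Rc=Rt@T[:3,:3];p=Rt@T[:3,3]+s["position"]
    else: Rc=R.from_quat(c["rotation"]).as_matrix();p=np.array(c["position"])
    return c,Rc,p
def px2w(n,uv,z,s=None,C=None):
    c,Rc,p=C or cam(n,s);uv=np.atleast_2d(np.array(uv,float))
    d=np.c_[(uv[:,0]-c["cx"])/c["fx"],-(uv[:,1]-c["cy"])/c["fy"],-np.ones(len(uv))]@Rc.T
    return p+d*((z-p[2])/d[:,2])[:,None]
def w2px(n,P,s=None,C=None):
    c,Rc,p=C or cam(n,s);q=(np.atleast_2d(P)-p)@Rc
    return np.c_[c["cx"]+c["fx"]*q[:,0]/-q[:,2],c["cy"]-c["fy"]*q[:,1]/-q[:,2]]
E
python3 -c "
from h import *
print(calibration('top').keys())
print(px2w('top',[(211,199),(351,241),(278,280),(214,284),(291,141)],14))"
```

```text
dict_keys(['fx', 'fy', 'cx', 'cy', 'position', 'rotation'])
[[ 590.491506     96.20169453   14.        ]
 [ 483.03461524 -229.36595985   14.        ]
 [ 397.78417841  -57.27491322   14.        ]
 [ 392.45820255   89.60234646   14.        ]
 [ 727.70046561  -96.82611223   14.        ]]
```

View pics/a0.png

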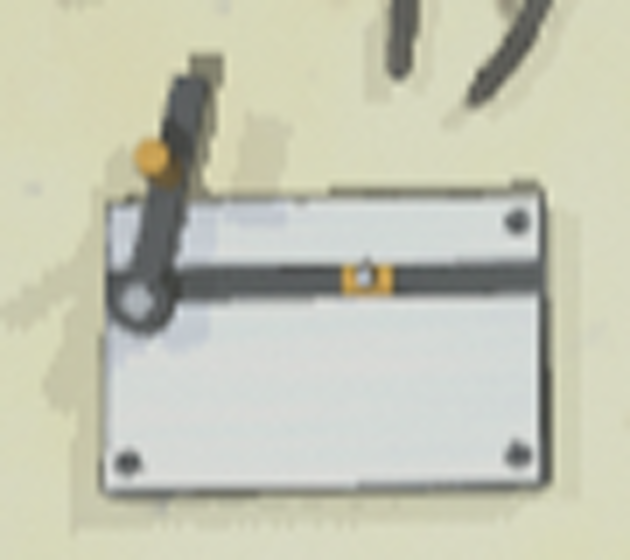

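View pics/b0.png

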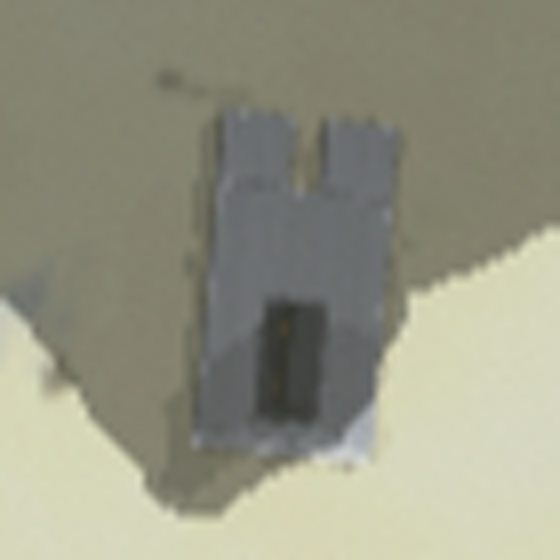

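The blade lies with its notch facing +x and part of it is in shadow. The jig pin is visible in the brass bracket at about (217,189). Next I'll compute rough poses.

Run:
```python
from h import *
b=lambda p:(np.array(p,float)+.5)/8-.5+[315,205]
a=lambda p:(np.array(p,float)+.5)/7-.5+[165,150]
B=px2w('top',b([(220,108),(398,125),(372,462),(195,443)]),5);print("blade",B.mean(0),B.round(1))
ax=(B[0]+B[1]-B[2]-B[3])/2;print(np.linalg.norm(ax),np.degrees(np.arctan2(ax[1],ax[0])))
print("ribtop",px2w('top',b([(283,362)]),29))
J=px2w('top',a([(108,200),(540,190),(545,487),(104,490)]),14);print("jig",J.round(1))
ax=(J[0]+J[1]-J[2]-J[3])/2;ay=(J[0]+J[3]-J[1]-J[2])/2;c=J.mean(0)
th=np.arctan2(ay[1],ay[0])-np.pi/2;print(np.linalg.norm(ax),np.linalg.norm(ay),np.degrees(np.arctan2(ax[1],ax[0])),np.degrees(th))
o=c-13*ay/np.linalg.norm(ay);print("jig o",o)
M=np.array([[np.cos(th),np.sin(th)],[-np.sin(th),np.cos(th)]])
for n,p,z in(("pin",(364,268),21),("pivot",(138,302),27),("peg",(152,155),51.5)):
    w=px2w('top',a([p]),z)[0];print(n,w,M@(w-o)[:2])
s=read_state()
print(R.from_quat(s["ee_rot"]).as_matrix().round(3))
```

```text
blade [ 486.00422408 -232.61055604    5.        ] [[ 538.5 -212.6    5. ]
 [ 532.1 -265.1    5. ]
 [ 433.3 -252.1    5. ]
 [ 440.1 -200.7    5. ]]
99.35249175400172 -7.225346949404764
ribtop [[ 462.02898773 -223.08274049   29.        ]]
jig [[642.7 169.8  14. ]
 [642.5  23.1  14. ]
 [540.7  22.6  14. ]
 [543.4 170.2  14. ]]
100.59940595060891 147.2081827032819 0.011516653880926646 -0.5637766118242186
jig o [592.20068338  83.43369844  14.        ]
pin [615.48168652  81.83951236  21.        ] [23.29556227 -1.36503316]
pivot [604.52925152 156.16472389  27.        ] [11.61232717 72.84881271]
peg [648.24248895 145.95670711  51.5       ] [55.42389124 63.07141084]
[[-0.937 -0.348 -0.001]
 [-0.348  0.937  0.002]
 [ 0.     0.002 -1.   ]]
```

Emit:
jog_arm([
  [-0.035, 0.025, 0, -10],
  [-0.07, 0.05, 0, -20],
  [-0.105, 0.075, 0, -30],
  [-0.14, 0.1, 0, -40],
  [-0.175, 0.125, 0.01, -50],
  [-0.21, 0.15, 0.02, -60],
  [-0.245, 0.175, 0.03, -70],
  [-0.28, 0.2, 0.04, -80],
  [-0.315, 0.22, 0.05, -90],
  [-0.354, 0.247, 0.06, -100],
], hand=0.2)

```text
clock: 1.4
position: [463.9, -229.4, 158.4]
ee_rot: [0.869, -0.495, -0.001, -0.0]
contact_force: [-0.1, -0.1, 0.3]
gripper_width: 51.4
```

Emit:
jog_arm([
  [0, 0, 0, -10],
  [0, 0, 0, -20],
  [0, 0, 0, -30],
  [0, 0, 0, -40],
  [0, 0, 0, -50],
  [0, 0, 0, -50],
  [0, 0, 0, -50],
])

```text
clock: 2.28
position: [463.8, -229.4, 158.3]
ee_rot: [0.997, -0.082, -0.001, -0.001]
contact_force: [-0.5, 0.2, -0.8]
gripper_width: 51.1
```

Run:
```python
from h import *
s=read_state();im=get_image("wrist")
np.save("s1.npy",s,allow_pickle=True)
cv2.imwrite("pics/w1.png",im[:,:,::-1])
print(s["clock"],s["position"],s["joints"],s["gripper_width"],s["contact_force"]);Rt=R.from_quat(s["ee_rot"]).as_matrix();print(Rt.round(3),np.degrees(np.arctan2(Rt[1,0],Rt[0,0])))
```

```text
2.275 [ 463.82543973 -229.43480603  158.30020072] [-0.14633051  0.25938891 -0.34120344 -0.00174727 -0.97148576  1.55294484] 51.126857488226925 [-0.50553889  0.17601432 -0.80798968]
[[ 0.986 -0.164 -0.001]
 [-0.164 -0.986  0.002]
 [-0.001 -0.001 -1.   ]] -9.463405105900174
```

View pics/w1.png

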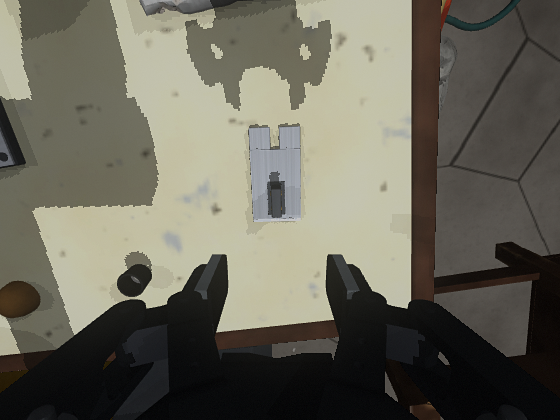

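The wrist view shows the blade at (275,173) with its notch up at (273,137) and the rib at (276,197); the loupe (135,280) and wax (18,298) are well clear. I'll measure the blade here.

Run:
```python
import cv2
im=cv2.imread("pics/w1.png")
cv2.imwrite("pics/w1z.png",cv2.resize(im[115:230,235:315],None,fx=5,fy=5,interpolation=cv2.INTER_CUBIC))
```

```text
(no output)
```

View pics/w1z.png

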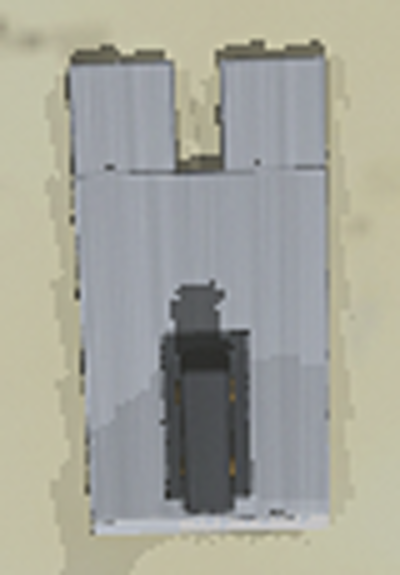

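Run:
```python
from h import *
s=np.load("s1.npy",allow_pickle=True).item();C=cam("wrist",s)
b=lambda p:(np.array(p,float)+.5)/5-.5+[235,115]
B=px2w('wrist',b([(70,65),(323,58),(328,525),(93,533)]),5,C=C);print(B.round(1),B.mean(0))
ax=(B[0]+B[1]-B[2]-B[3])/2;ay=(B[0]+B[3]-B[1]-B[2])/2
th=np.degrees(np.arctan2(ax[1],ax[0]));print(np.linalg.norm(ax),np.linalg.norm(ay),th,np.degrees(np.arctan2(ay[1],ay[0]))-90)
Q=px2w('wrist',b([(183,365),(233,365),(235,511),(187,511)]),29,C=C);print(Q.round(1),Q.mean(0))
print(np.degrees(np.arctan2(*(Q[0]+Q[1]-Q[2]-Q[3])[[1,0]])))
N=px2w('wrist',b([(172,65),(219,62),(222,168),(177,170)]),5,C=C);print(N.round(1))
u=np.array([np.cos(np.radians(th)),np.sin(np.radians(th)),0]);print("rib from plate",B.mean(0)-23*u)
```

```text
[[ 537.  -213.4    5. ]
 [ 529.9 -263.5    5. ]
 [ 432.9 -250.5    5. ]
 [ 439.5 -199.5    5. ]] [ 484.83967122 -231.70844408    5.        ]
98.13977060331256 50.984017480624665 -7.8530578505730615 -7.691825093956837
[[ 477.9 -226.6   29. ]
 [ 476.3 -236.2   29. ]
 [ 446.8 -231.8   29. ]
 [ 448.4 -222.3   29. ]] [ 462.3313444  -229.21960355   29.        ]
-8.353255613579694
[[ 533.6 -233.5    5. ]
 [ 532.6 -242.9    5. ]
 [ 512.1 -240.1    5. ]
 [ 513.2 -231.     5. ]]
rib from plate [ 462.05537124 -228.56588553    5.        ]
```

Emit:
jog_arm([
  [-0.0016, 0, 0.03, -1.5],
  [-0.0016, 0, 0.06, -1.5],
  [-0.0016, 0, 0.09, -1.5],
  [-0.0016, 0, 0.115, -1.5],
  [-0.0016, 0, 0.125, -1.5],
  [-0.0016, 0, 0.132, -1.5],
  [-0.0016, 0, 0.132, -1.5],
])

```text
clock: 3.2
position: [462.4, -229.0, 26.6]
ee_rot: [0.998, -0.069, -0.0, -0.001]
contact_force: [0.2, 0.2, -0.0]
gripper_width: 51.1
```

Emit:
jog_arm([
  [0, 0, 0.0005, 0],
  [0, 0, 0.0005, 0],
  [0, 0, 0.0005, 0],
  [0, 0, 0.0005, 0],
  [0, 0, 0.0005, 0],
  [0, 0, 0.0005, 0],
], hand=-1)

```text
clock: 3.95
position: [462.4, -229.0, 26.1]
ee_rot: [0.998, -0.069, -0.0, -0.001]
contact_force: [-0.0, -0.1, 0.7]
gripper_width: -0.1
```

Emit:
jog_arm([
  [0, 0, -0.01, 0],
  [0, 0, -0.03, 0],
  [0, 0, -0.06, 0],
  [0, 0, -0.1, 0],
  [0, 0, -0.1, 0],
  [0, 0, -0.1, 0],
])

```text
clock: 4.7
position: [462.1, -229.0, 126.2]
ee_rot: [0.998, -0.069, -0.0, -0.001]
contact_force: [0.5, 0.3, 0.3]
gripper_width: -0.3
```

Run:
```python
from h import *
s=read_state();im=get_image("wrist")
np.save("s2.npy",s,allow_pickle=True)
cv2.imwrite("pics/w2.png",im[:,:,::-1])
print(s["clock"],s["position"],s["joints"],s["gripper_width"],s["contact_force"]);Rt=R.from_quat(s["ee_rot"]).as_matrix();print(Rt.round(4),np.degrees(np.arctan2(Rt[1,0],Rt[0,0])))
```

```text
4.7 [ 462.0538648  -229.01433033  126.15237215] [-0.14619632  0.29281456 -0.38749275 -0.00223538 -0.89127983  1.57937233] -0.331793678980872 [0.46374076 0.25277827 0.32563623]
[[ 9.904e-01 -1.386e-01 -5.000e-04]
 [-1.386e-01 -9.903e-01  1.800e-03]
 [-8.000e-04 -1.700e-03 -1.000e+00]] -7.965550545121695
```

View pics/w2.png

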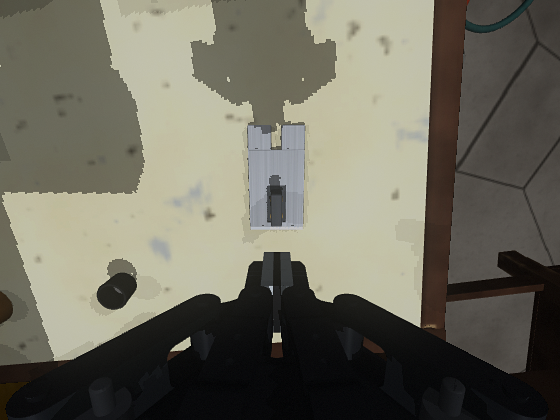

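The gripper closed to zero and the blade is still on the bench at (276,176), so the grasp missed. I'll check with all the cameras.

Run:
```python
from h import *
for n in("scene","top"):
    cv2.imwrite(f"pics/{n}2.png",get_image(n)[:,:,::-1])
s=read_state();print(s["gripper_width"],s["position"])
t=s["position"];Rt=R.from_quat(s["ee_rot"]).as_matrix()
tip=t+Rt@[0,0,17];print(tip,[ (n,w2px(n,tip,s).round(0)) for n in("scene","top","wrist")])
im=cv2.imread("pics/scene2.png");cv2.imwrite("pics/scene2z.png",cv2.resize(im[150:330,220:470],None,fx=3,fy=3))
im=cv2.imread("pics/w2.png");cv2.imwrite("pics/w2z.png",cv2.resize(im[115:240,235:315],None,fx=4,fy=4,interpolation=cv2.INTER_CUBIC))
```

```text
0.18370130134885285 [ 461.67671866 -228.99607025  125.04300355]
[ 461.62605012 -228.96232965  108.04311254] [('scene', array([[331., 230.]])), ('top', array([[360., 248.]])), ('wrist', array([[276., 245.]]))]
```

View pics/scene2z.png

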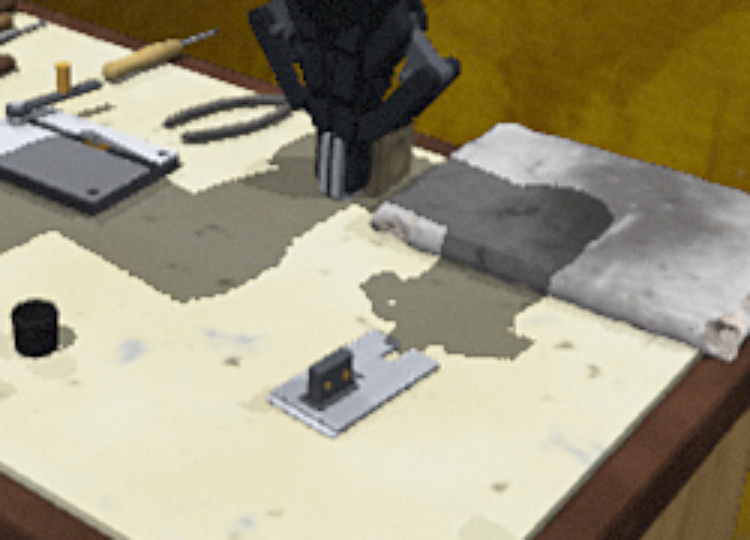

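View pics/w2z.png

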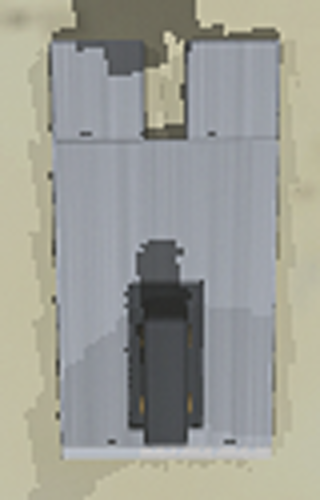

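View pics/top2.png

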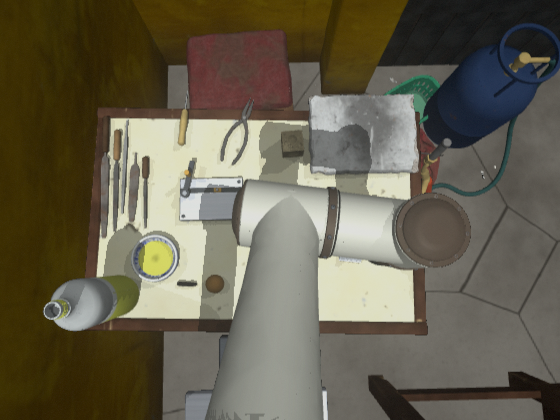

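In the scene view the fingertips sit about 16 px higher (330,214) than my projection (331,230). The real fingertips therefore seem to stand well short of where the stated nose length puts them. I'll measure it.

Run:
```python
import bench;print([x for x in dir(bench) if not x.startswith('__')]); print(getattr(bench,'nose_length',None))
from h import *
im=cv2.imread("pics/scene2.png");a=cv2.resize(im[170:230,300:360],None,fx=6,fy=6,interpolation=cv2.INTER_CUBIC)
im=cv2.imread("pics/w2.png");b=cv2.resize(im[240:300,245:305],None,fx=6,fy=6,interpolation=cv2.INTER_CUBIC)
cv2.imwrite("pics/tips2.png",np.hstack([a,b]))
s=read_state()
t=s["position"];Rt=R.from_quat(s["ee_rot"]).as_matrix()
for l in (17,7,0,-5,-10,-15,-20):
    P=[t+Rt@[dx,0,l] for dx in(-11,11)]
    print(l,w2px("scene",P).round(1).tolist(),w2px("wrist",P,s).round(1).tolist())
```

```text
['IKError', 'calibration', 'get_image', 'job_done', 'nose_length', 'read_state']
17.0
17 [[326.9, 232.4], [335.7, 227.8]] [[276.1, 260.8], [276.1, 228.1]]
7 [[327.3, 227.1], [336.0, 222.6]] [[276.1, 268.0], [276.1, 233.8]]
0 [[327.5, 223.4], [336.3, 218.9]] [[276.1, 273.6], [276.1, 238.1]]
-5 [[327.6, 220.7], [336.5, 216.2]] [[276.1, 277.8], [276.0, 241.5]]
-10 [[327.8, 217.9], [336.6, 213.5]] [[276.1, 282.3], [276.0, 245.0]]
-15 [[327.9, 215.2], [336.8, 210.8]] [[276.1, 287.0], [276.0, 248.8]]
-20 [[328.1, 212.5], [337.0, 208.1]] [[276.0, 292.1], [276.0, 252.8]]
```

View pics/tips2.png

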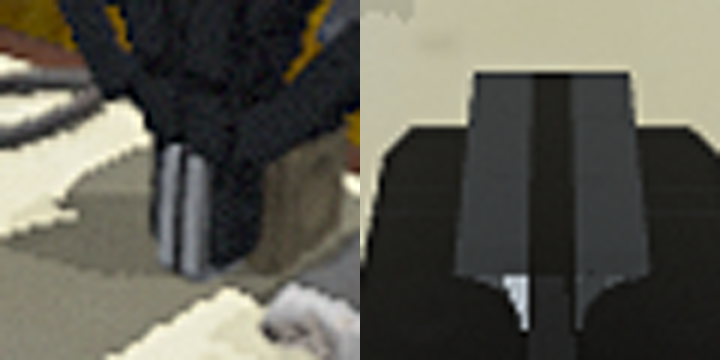

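Both cameras agree: the closed fingertips are about 15 mm behind the TCP that the pose reports, not 17 mm ahead of it. The fingers therefore closed above the rib. I'll go about 30 mm lower, in stages, feeling for contact.

Emit:
jog_arm([
  [0, 0, 0.03, 0],
  [0, 0, 0.06, 0],
  [0, 0, 0.09, 0],
  [0, 0, 0.105, 0],
  [0, 0, 0.115, 0],
  [0, 0, 0.115, 0],
], hand=-0.3)

```text
clock: 5.6
position: [461.3, -228.8, 9.7]
ee_rot: [0.998, -0.069, -0.002, -0.001]
contact_force: [0.2, -0.2, -0.0]
gripper_width: 29.8
```

Run:
```python
from h import *
im=get_image("scene")[:,:,::-1];im2=get_image("wrist")[:,:,::-1]
cv2.imwrite("pics/s3.png",np.hstack([cv2.resize(im[200:300,280:400],None,fx=3.3,fy=3.3,interpolation=cv2.INTER_CUBIC),cv2.resize(im2[140:300,216:336],None,fx=2.5,fy=2.5)[:330]]))
```

```text
(no output)
```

View pics/s3.png

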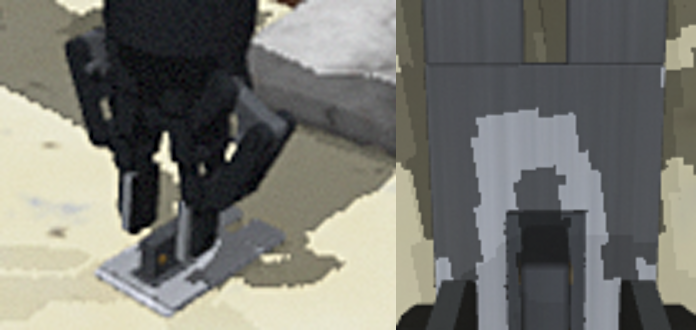

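The fingers straddle the rib near its top and are still about 20 mm above the plate. I'll lower further, watching the force.

Emit:
jog_arm([
  [0, 0, 0.003, 0],
  [0, 0, 0.006, 0],
  [0, 0, 0.009, 0],
  [0, 0, 0.012, 0],
  [0, 0, 0.012, 0],
])

```text
clock: 6.32
position: [461.7, -228.9, -1.6]
ee_rot: [0.998, -0.069, -0.001, -0.001]
contact_force: [0.3, -0.4, -0.1]
gripper_width: 30.0
```

Run:
```python
from h import *
im=get_image("scene")[:,:,::-1]
cv2.imwrite("pics/s4.png",cv2.resize(im[200:300,280:400],None,fx=5,fy=5,interpolation=cv2.INTER_CUBIC))
```

```text
(no output)
```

View pics/s4.png

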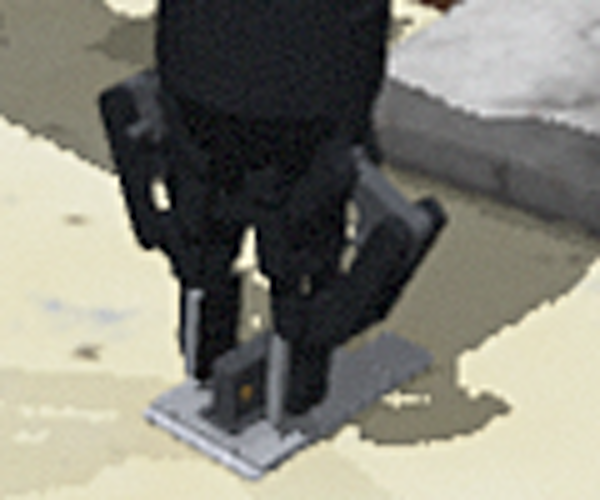

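The tips now overlap most of the rib, with the near pad tip at (277,425) in the crop, just above the plate. Closing.

Emit:
jog_arm([
  [0, 0, 0, 0],
  [0, 0, 0, 0],
  [0, 0, 0, 0],
  [0, 0, 0, 0],
  [0, 0, 0, 0],
], hand=-1)

```text
clock: 7.0
position: [462.1, -228.9, -1.2]
ee_rot: [0.998, -0.069, -0.001, -0.001]
contact_force: [0.8, 1.0, 2.4]
gripper_width: 8.6
```

Run:
```python
from h import *
s=read_state();print(s["position"],s["contact_force"],s["gripper_width"],np.degrees(np.arctan2(*R.from_quat(s["ee_rot"]).as_matrix()[[1,0],0])))
im=get_image("scene")[:,:,::-1]
cv2.imwrite("pics/s5.png",cv2.resize(im[200:300,280:400],None,fx=5,fy=5,interpolation=cv2.INTER_CUBIC))
```

```text
[ 462.09134625 -228.92645526   -1.22779594] [0.77872379 0.99658896 2.36562877] 8.591221769556704 -7.928856046522025
```

View pics/s5.png

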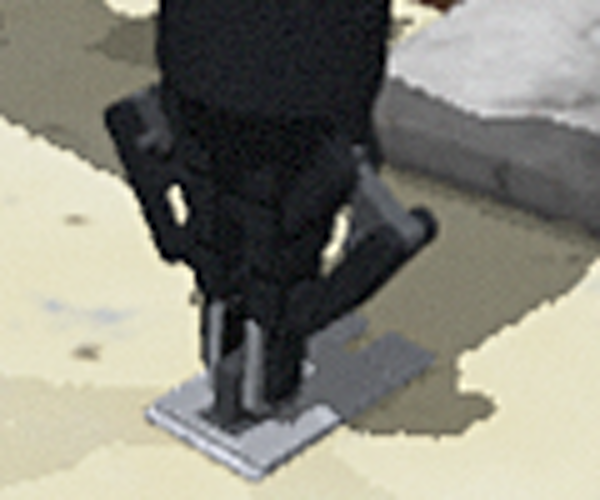

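Gripped (width 8.6). Now I'll lift and carry the blade to a spot behind the pin.

Emit:
jog_arm([
  [0, 0, -0.005, 0],
  [0, 0, -0.015, 0],
  [0, 0, -0.03, 0],
  [0, 0, -0.05, 0],
  [0, 0, -0.06, 0],
  [0, 0, -0.06, 0],
])

```text
clock: 7.8
position: [462.7, -229.1, 59.9]
ee_rot: [0.998, -0.069, 0.0, -0.001]
contact_force: [-0.2, 0.8, -1.4]
gripper_width: 8.5
```

Emit:
jog_arm([
  [0.001, -0.02, 0, 0],
  [0.002, -0.06, 0, -1],
  [0.004, -0.1, 0, -2],
  [0.006, -0.15, 0, -3],
  [0.009, -0.2, 0, -5],
  [0.013, -0.25, 0, -6],
  [0.016, -0.29, 0, -7],
  [0.018, -0.31, 0, -7.9],
  [0.0185, -0.3165, 0, -7.9],
  [0.0185, -0.3165, 0, -7.9],
])

```text
clock: 9.05
position: [524.2, 81.2, 59.9]
ee_rot: [1.0, -0.001, -0.0, -0.0]
contact_force: [-0.2, -0.3, -2.5]
gripper_width: 8.5
```

```bash
cat > look.py <<'E'
from h import *
import sys
n=sys.argv[1]
s=read_state();im=get_image("wrist");np.save(f"s{n}.npy",s,allow_pickle=True)
cv2.imwrite(f"pics/w{n}.png",im[:,:,::-1])
Rt=R.from_quat(s["ee_rot"]).as_matrix()
print(s["clock"],s["position"],s["joints"].round(2),s["gripper_width"],s["contact_force"],np.degrees(np.arctan2(Rt[1,0],Rt[0,0])));print(Rt[:,2])
E
python3 look.py 6
```

```text
9.05 [524.20804522  81.16630976  59.86522945] [ 0.46  0.4  -0.43 -0.   -0.74  1.11] 8.489845321121987 [-0.22869645 -0.28230754 -2.50270018] -0.07449659581866584
[-4.20065190e-04  6.93373088e-04 -9.99999671e-01]
```

View pics/w6.png

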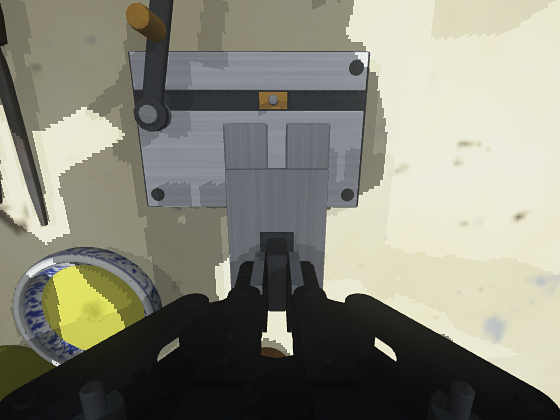

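Clear view: jig bed corners are at about (129,52), (370,52), (358,207) and (148,207). The pin is at (273,100), the notch at (276,147), and the keeper pivot at (152,114). I'll zoom in to measure.

Run:
```python
import cv2
im=cv2.imread("pics/w6.png")
cv2.imwrite("pics/w6z.png",cv2.resize(im[40:220,120:380],None,fx=3,fy=3,interpolation=cv2.INTER_CUBIC))
cv2.imwrite("pics/w6y.png",cv2.resize(im[85:180,215:335],None,fx=6,fy=6,interpolation=cv2.INTER_CUBIC))
```

```text
(no output)
```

View pics/w6z.png

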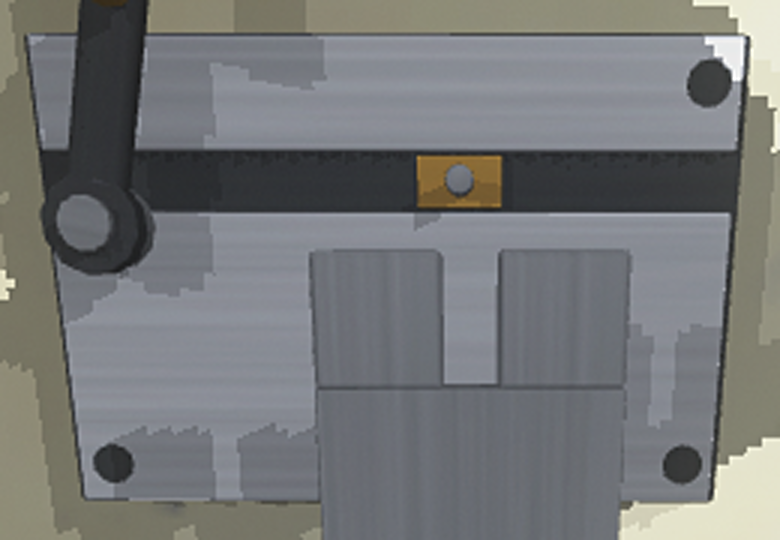

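View pics/w6y.png

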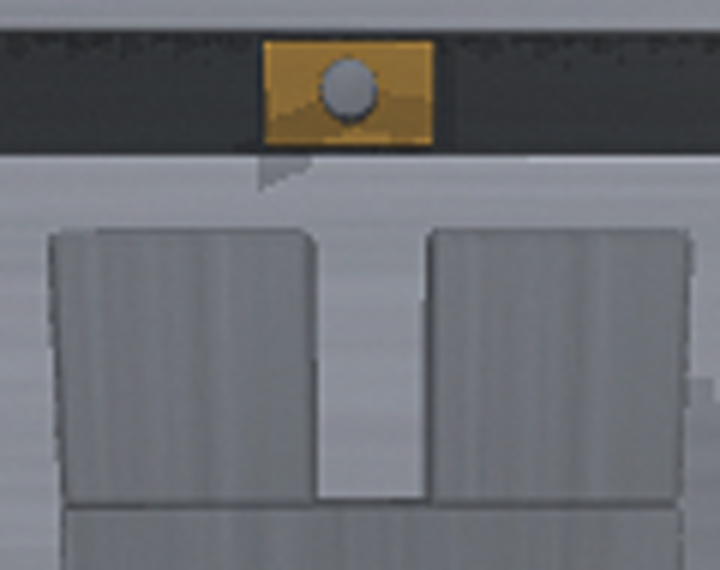

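Run:
```python
from h import *
s=np.load("s6.npy",allow_pickle=True).item();C=cam("wrist",s)
z=lambda p:(np.array(p,float)+.5)/3-.5+[120,40]
y=lambda p:(np.array(p,float)+.5)/6-.5+[215,85]
J=px2w('wrist',z([(26,36),(748,36),(712,499),(85,498)]),14,C=C);print(J.round(1))
ax=(J[0]+J[1]-J[2]-J[3])/2;ay=(J[0]+J[3]-J[1]-J[2])/2
th=np.arctan2(ay[1],ay[0])-np.pi/2
print(np.linalg.norm(ax),np.linalg.norm(ay),np.degrees(np.arctan2(ax[1],ax[0])),np.degrees(th))
e=lambda P:np.degrees(np.arctan2(*(P[1]-P[0])[[1,0]]))
for a in([(733,213),(152,211)],[(740,150),(150,150)],[(712,499),(85,498)],[(748,36),(150,35)]):
    print("edge",e(px2w('wrist',z(a),14,C=C))-90)
o=J.mean(0)-13*ay/np.linalg.norm(ay);print("o",o)
M=np.array([[np.cos(th),np.sin(th)],[-np.sin(th),np.cos(th)]])
pin=px2w('wrist',y([(349,88)]),21,C=C)[0];print("pin",pin,M@(pin-o)[:2])
pt=px2w('wrist',[ (152+ -2,113.5)],27.5,C=C)[0]
zb=s["position"][2]+1.2+5
B=px2w('wrist',y([(55,235),(312,240),(430,240),(690,235),(316,498),(428,498),(66,500),(682,500)]),zb,C=C);print(B.round(1))
L=B[0]-B[3];print("tips mid",(B[0]+B[3])/2,"notch mid",(B[1]+B[2])/2,(B[4]+B[5])/2,"yaw",e(np.array([B[3],B[0]]))-90,np.linalg.norm(L))
print(s["position"])
```

```text
[[639.  171.2  14. ]
 [638.7  24.5  14. ]
 [541.4  24.5  14. ]
 [541.9 171.3  14. ]]
97.21618411186583 146.7150790525206 -0.035560489371926504 -0.15248826777216481
edge -0.2963644560340981
edge -0.11374498544066114
edge -0.18442940153131815
edge -0.20657850980011006
o [590.22109279  84.87891732  14.        ]
pin [611.1265887   83.20237292  21.        ] [20.90988386 -1.62090017]
[[596.5 106.3  66.1]
 [596.1  85.7  66.1]
 [596.1  76.2  66.1]
 [596.4  55.3  66.1]
 [575.4  85.6  66.1]
 [575.4  76.2  66.1]
 [575.3 106.5  66.1]
 [575.2  55.   66.1]]
tips mid [596.45313397  80.8083634   66.06522945] notch mid [596.06908025  80.92479338  66.06522945] [575.41257558  80.88090987  66.06522945] yaw -0.10726473397426162 50.945408862733245
[524.20804522  81.16630976  59.86522945]
```

The blade yaw matches the jig's to about 0.1°. The notch needs +2.3 mm in y and sits about 12 mm short of the pin in x. I'll lower it, then measure again.

Emit:
jog_arm([
  [0, -0.0023, 0.005, 0.1],
  [0, -0.0023, 0.015, 0.1],
  [0, -0.0023, 0.025, 0.1],
  [0, -0.0023, 0.033, 0.1],
  [0, -0.0023, 0.038, 0.1],
  [0, -0.0023, 0.041, 0.1],
  [0, -0.0023, 0.041, 0.1],
])

```text
clock: 9.98
position: [524.1, 83.2, 18.8]
ee_rot: [1.0, -0.002, -0.0, -0.0]
contact_force: [0.6, 0.0, -1.8]
gripper_width: 8.6
```

```bash
python3 look.py 7;python3 - <<'E'
import cv2
im=cv2.imread("pics/w7.png")
cv2.imwrite("pics/w7y.png",cv2.resize(im[85:220,200:340],None,fx=5,fy=5,interpolation=cv2.INTER_CUBIC)[:600])
E
```

```text
9.975 [524.14105432  83.17021713  18.8391118 ] [ 0.46  0.46 -0.46 -0.   -0.64  1.11] 8.605201968332578 [ 0.5958807   0.01942922 -1.78168251] -0.20279675225547245
[-4.77263075e-04  6.53674014e-04 -9.99999672e-01]
```

View pics/w7y.png

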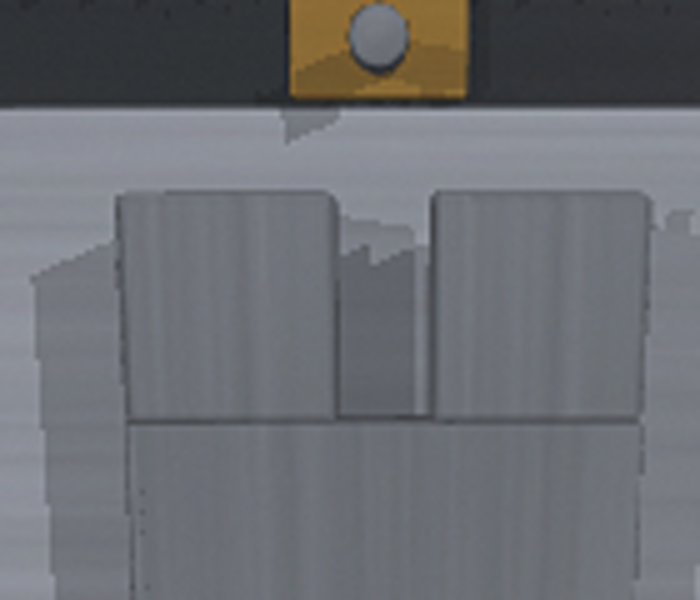

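The notch centre is at column 385 in the crop and the pin at 379, so a 0.6 mm shift in +y remains. Then the last 6 mm down, slowly.

Emit:
jog_arm([
  [0, -0.0006, 0.002, 0],
  [0, -0.0006, 0.004, 0],
  [0, -0.0006, 0.005, 0],
  [0, -0.0006, 0.0055, 0],
  [0, -0.0006, 0.0055, 0],
])

```text
clock: 10.65
position: [524.3, 83.8, 13.5]
ee_rot: [1.0, -0.002, -0.0, -0.0]
contact_force: [-0.1, 0.7, -1.3]
gripper_width: 8.2
```

```bash
python3 look.py 8;python3 - <<'E'
import cv2
im=cv2.imread("pics/w8.png")
cv2.imwrite("pics/w8y.png",cv2.resize(im[85:220,200:340],None,fx=5,fy=5,interpolation=cv2.INTER_CUBIC)[:600])
E
```

```text
10.65 [524.25608329  83.8143261   13.52753707] [ 0.46  0.47 -0.47 -0.   -0.63  1.1 ] 8.220669761175984 [-0.0529504   0.6716779  -1.27783466] -0.2009661417085015
[-1.52948689e-04  7.84854197e-04 -9.99999680e-01]
```

View pics/w8y.png

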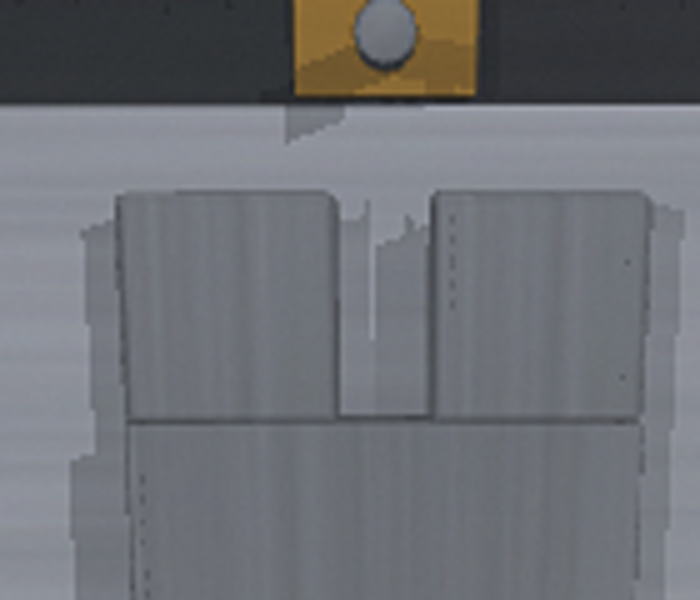

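The pin is at column 386 and the notch at 385, so they line up. Now I'll feel down for the bed.

Emit:
jog_arm([
  [0, 0, 0.0005, 0],
  [0, 0, 0.0008, 0],
  [0, 0, 0.0008, 0],
])

```text
clock: 11.08
position: [524.3, 83.9, 12.8]
ee_rot: [1.0, -0.002, 0.0, -0.0]
contact_force: [-0.1, 0.6, -1.2]
gripper_width: 8.6
```

Emit:
jog_arm([
  [0, 0, 0.0005, 0],
  [0, 0, 0.0006, 0],
  [0, 0, 0.0006, 0],
])

```text
clock: 11.45
position: [524.3, 83.8, 12.7]
ee_rot: [1.0, -0.002, 0.0, -0.0]
contact_force: [-3.3, 0.8, 5.5]
gripper_width: 8.7
```

Contact with the bed at z = 12.7. I'll ease off the pressure and slide forward along the jig.

Emit:
jog_arm([
  [0.001, 0, 0.0001, 0],
  [0.003, 0, 0.0001, 0],
  [0.005, 0, 0.0001, 0],
  [0.007, 0, 0.0001, 0],
  [0.009, 0, 0.0001, 0],
  [0.009, 0, 0.0001, 0],
])

```text
clock: 12.2
position: [533.2, 83.6, 12.7]
ee_rot: [1.0, -0.002, -0.0, -0.0]
contact_force: [-3.7, -0.9, 5.5]
gripper_width: 8.6
```

```bash
python3 look.py 9;python3 - <<'E'
import cv2
im=cv2.imread("pics/w9.png")
cv2.imwrite("pics/w9y.png",cv2.resize(im[85:220,200:340],None,fx=5,fy=5,interpolation=cv2.INTER_CUBIC)[:600])
E
```

```text
12.2 [533.19778266  83.58573346  12.74390117] [ 0.46  0.48 -0.44 -0.   -0.64  1.11] 8.613460039578078 [-3.71313474 -0.90146311  5.50438573] -0.18904818078677207
[-4.20389104e-04  4.13585535e-04 -9.99999826e-01]
```

View pics/w9y.png

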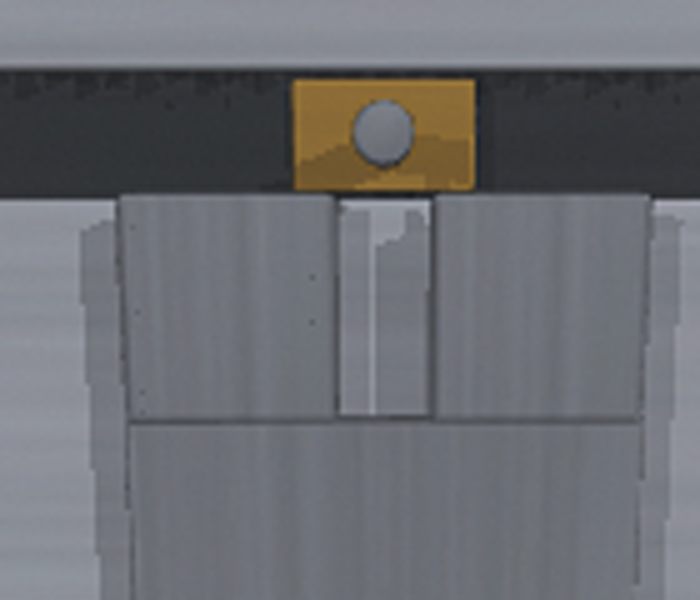

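The notch (col 385) and pin (col 383) are still aligned, with about 24 mm to go. I'll ease the pressure slightly and go on in small rows.

Emit:
jog_arm([
  [0.001, -0.0001, -0.0004, 0],
  [0.0025, -0.0002, -0.0004, 0],
  [0.004, -0.0002, -0.0004, 0],
  [0.0055, -0.0002, -0.0004, 0],
  [0.007, -0.0002, -0.0004, 0],
  [0.007, -0.0002, -0.0004, 0],
])

```text
clock: 13.0
position: [540.3, 83.8, 13.1]
ee_rot: [1.0, -0.002, -0.0, -0.0]
contact_force: [0.4, 0.1, -1.5]
gripper_width: 8.5
```

Emit:
jog_arm([
  [0.001, 0, 0, 0],
  [0.0025, 0, 0, 0],
  [0.004, 0, 0, 0],
  [0.0055, 0, 0, 0],
  [0.007, 0, 0, 0],
  [0.007, 0, 0, 0],
])

```text
clock: 13.75
position: [547.5, 83.8, 13.1]
ee_rot: [1.0, -0.002, -0.0, -0.0]
contact_force: [0.2, 0.5, -0.6]
gripper_width: 8.7
```

```bash
python3 look.py 10;python3 - <<'E'
import cv2
im=cv2.imread("pics/w10.png")
cv2.imwrite("pics/w10y.png",cv2.resize(im[85:220,200:340],None,fx=5,fy=5,interpolation=cv2.INTER_CUBIC)[:600])
E
```

```text
13.75 [547.47426525  83.77081017  13.06416583] [ 0.44  0.5  -0.41 -0.   -0.66  1.12] 8.672615990977613 [ 0.15360717  0.50554583 -0.61231154] -0.19691056142718769
[-1.83444389e-04  4.96054525e-04 -9.99999860e-01]
```

View pics/w10y.png

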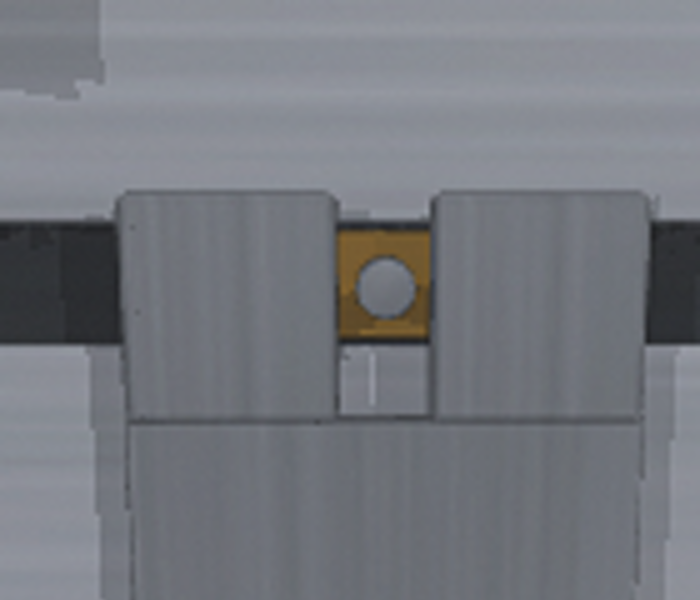

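The pin sits centrally in the notch (cols 386 and 385), with about 9 mm left. I'll slow down for the final approach.

Emit:
jog_arm([
  [0.001, 0, 0.0002, 0],
  [0.0025, 0, 0.0002, 0],
  [0.004, 0, 0.0002, 0],
  [0.005, 0, 0.0002, 0],
  [0.006, 0, 0.0002, 0],
  [0.006, 0, 0.0002, 0],
])

```text
clock: 14.55
position: [553.4, 83.7, 12.8]
ee_rot: [1.0, -0.002, -0.0, -0.0]
contact_force: [0.1, -0.1, -1.1]
gripper_width: 8.7
```

Emit:
jog_arm([
  [0.0005, 0, 0, 0],
  [0.001, 0, 0, 0],
  [0.001, 0, 0, 0],
])

```text
clock: 14.92
position: [554.5, 83.7, 12.9]
ee_rot: [1.0, -0.002, -0.0, -0.0]
contact_force: [-0.0, -0.7, -1.2]
gripper_width: 8.5
```

Emit:
jog_arm([
  [0.0005, 0, 0, 0],
  [0.0008, 0, 0, 0],
  [0.0008, 0, 0, 0],
])

```text
clock: 15.3
position: [555.3, 83.7, 12.8]
ee_rot: [1.0, -0.002, -0.0, -0.0]
contact_force: [-0.2, 0.4, -0.6]
gripper_width: 8.5
```

Emit:
jog_arm([
  [0.0004, 0, 0, 0],
  [0.0006, 0, 0, 0],
  [0.0006, 0, 0, 0],
])

```text
clock: 15.68
position: [555.9, 83.7, 12.8]
ee_rot: [1.0, -0.002, -0.0, -0.0]
contact_force: [0.6, 0.2, -1.5]
gripper_width: 8.5
```

```bash
python3 look.py 11;python3 - <<'E'
import cv2
im=cv2.imread("pics/w11.png")
cv2.imwrite("pics/w11y.png",cv2.resize(im[110:185,235:315],None,fx=8,fy=8,interpolation=cv2.INTER_CUBIC)[:600])
E
```

```text
15.675 [555.9109275   83.72292222  12.8361672 ] [ 0.44  0.51 -0.39 -0.   -0.67  1.13] 8.526663910320162 [ 0.64667506  0.21842765 -1.50742696] -0.20128181033166573
[-2.38026299e-04  4.78623190e-04 -9.99999857e-01]
```

View pics/w11y.png

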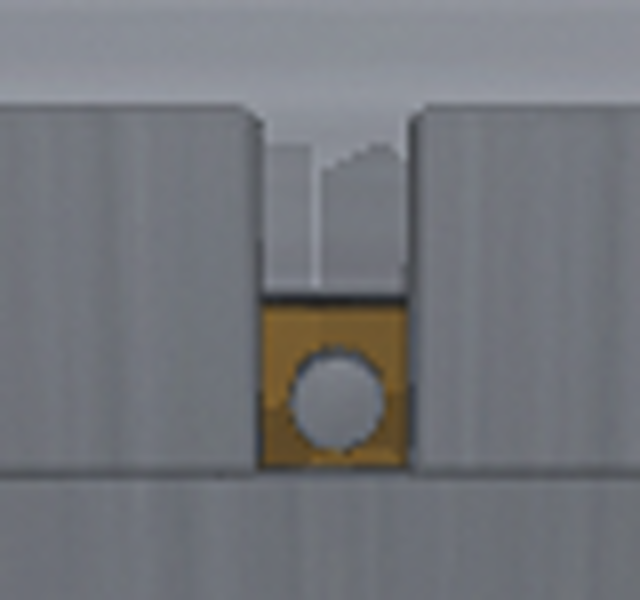

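About 1 mm remains between the pin's near edge (row 452) and the notch bottom (row 468). I'll feel forward in steps of a few tenths.

Emit:
jog_arm([
  [0.0004, 0, 0, 0],
  [0.0006, 0, 0, 0],
  [0.0006, 0, 0, 0],
])

```text
clock: 16.1
position: [556.5, 83.7, 12.8]
ee_rot: [1.0, -0.002, -0.0, -0.0]
contact_force: [-0.1, -0.4, -1.0]
gripper_width: 8.8
```

Emit:
jog_arm([
  [0.0003, 0, 0, 0],
  [0.0004, 0, 0, 0],
  [0.0004, 0, 0, 0],
])

```text
clock: 16.48
position: [556.9, 83.7, 12.8]
ee_rot: [1.0, -0.002, -0.0, -0.0]
contact_force: [-0.3, -0.6, -2.3]
gripper_width: 8.5
```

Emit:
jog_arm([
  [0.0002, 0, 0, 0],
  [0.0003, 0, 0, 0],
  [0.0003, 0, 0, 0],
])

```text
clock: 16.85
position: [557.2, 83.7, 12.8]
ee_rot: [1.0, -0.002, -0.0, -0.0]
contact_force: [0.5, -0.2, -1.5]
gripper_width: 8.5
```

Emit:
jog_arm([
  [0.0002, 0, 0, 0],
  [0.0003, 0, 0, 0],
  [0.0003, 0, 0, 0],
])

```text
clock: 17.23
position: [557.5, 83.7, 12.8]
ee_rot: [1.0, -0.002, -0.0, -0.0]
contact_force: [-0.7, -0.3, -1.6]
gripper_width: 8.7
```

Emit:
jog_arm([
  [0.0002, 0, 0, 0],
  [0.0003, 0, 0, 0],
  [0.0003, 0, 0, 0],
])

```text
clock: 17.6
position: [557.6, 83.7, 12.8]
ee_rot: [1.0, -0.002, -0.0, -0.0]
contact_force: [-0.8, 0.5, -0.5]
gripper_width: 8.4
```

Emit:
jog_arm([
  [0.0003, 0, 0, 0],
  [0.0004, 0, 0, 0],
  [0.0004, 0, 0, 0],
])

```text
clock: 17.98
position: [557.7, 83.6, 12.8]
ee_rot: [1.0, -0.002, -0.001, -0.0]
contact_force: [-3.1, 1.1, 0.7]
gripper_width: 8.6
```

```bash
python3 look.py 12;python3 - <<'E'
import cv2
im=cv2.imread("pics/w12.png")
cv2.imwrite("pics/w12y.png",cv2.resize(im[110:185,235:315],None,fx=8,fy=8,interpolation=cv2.INTER_CUBIC)[:600])
E
```

```text
17.975 [557.65119003  83.63385979  12.80486897] [ 0.44  0.51 -0.38 -0.   -0.67  1.13] 8.599310032632289 [-3.05948654  1.13641619  0.72608137] -0.20453819617086397
[-1.38013040e-03  2.10758973e-04 -9.99999025e-01]
```

View pics/w12y.png

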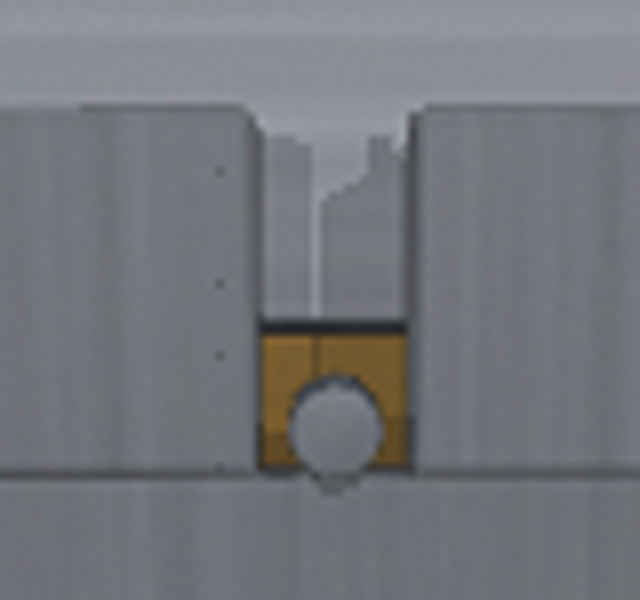

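The blade is home: it stopped at x = 557.7 with -3 N and the pin touching the notch bottom. I'll press it lightly onto the bed and release.

Emit:
jog_arm([
  [0.0002, 0, 0.0002, 0],
  [0.0002, 0, 0.0004, 0],
  [0.0002, 0, 0.0004, 0],
])

```text
clock: 18.4
position: [557.7, 83.6, 12.8]
ee_rot: [1.0, -0.002, -0.001, -0.0]
contact_force: [-3.5, 1.1, 5.4]
gripper_width: 8.3
```

Emit:
jog_arm([
  [0.0001, 0, 0, 0],
  [0.0001, 0, 0, 0],
  [0.0001, 0, 0, 0],
  [0.0001, 0, 0, 0],
], hand=-0.4)

```text
clock: 18.9
position: [558.0, 83.6, 12.7]
ee_rot: [1.0, -0.002, -0.001, -0.0]
contact_force: [0.0, 0.5, 0.3]
gripper_width: 25.9
```

```bash
python3 look.py 13;python3 - <<'E'
import cv2
im=cv2.imread("pics/w13.png")
cv2.imwrite("pics/w13y.png",cv2.resize(im[110:185,235:315],None,fx=8,fy=8,interpolation=cv2.INTER_CUBIC)[:600])
E
```

```text
18.9 [557.9741564   83.61136234  12.71032396] [ 0.44  0.52 -0.38 -0.   -0.68  1.13] 25.92607210925112 [0.02025835 0.52398178 0.25793819] -0.20612752241437848
[-1.33033789e-03  1.82041772e-04 -9.99999099e-01]
```

View pics/w13y.png

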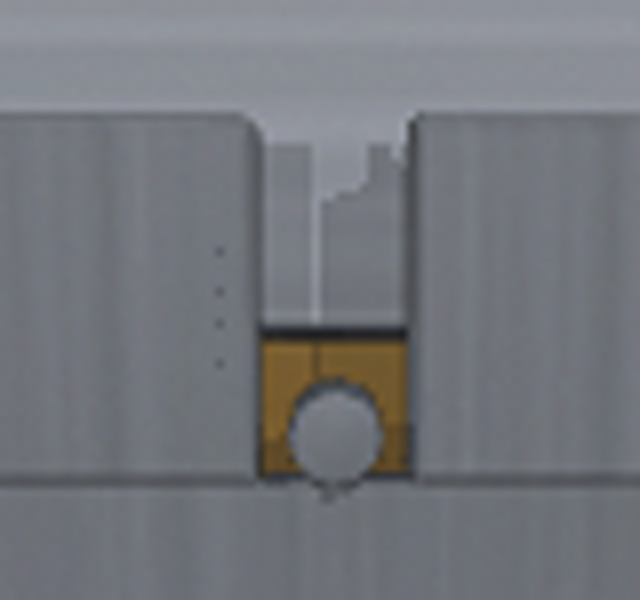

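View pics/w13.png

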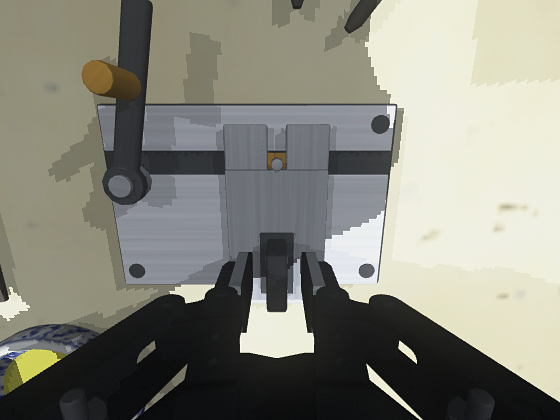

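The blade is released and still home. Now I'll lift clear and look.

Emit:
jog_arm([
  [0, 0, -0.004, 0],
  [0, 0, -0.015, 0],
  [0, 0, -0.04, 0],
  [0, 0, -0.07, 0],
  [0, 0, -0.09, 0],
  [0, 0, -0.1, 0],
  [0, 0, -0.1, 0],
])

```text
clock: 19.82
position: [558.3, 83.8, 113.5]
ee_rot: [1.0, -0.002, 0.0, -0.0]
contact_force: [0.8, 0.3, 0.1]
gripper_width: 25.8
```

```bash
python3 look.py 14
python3 - <<'E'
from h import *
s=np.load("s14.npy",allow_pickle=True).item();print(s["contact_force"])
o=np.array([590.7,85.2,0]);a=np.radians(-.19);Rj=np.array([[np.cos(a),-np.sin(a)],[np.sin(a),np.cos(a)]])
P=[]
for th in(0,.1,.2,.3):
    q=o[:2]+Rj@[12+45*np.cos(th),72-45*np.sin(th)];P.append([*q,51.5]);print(th,q,w2px("wrist",[P[-1]],s))
print("pivot",w2px("wrist",[[*(o[:2]+Rj@[12,72]),27.5]],s),"home tips",w2px("wrist",[[*(o[:2]+Rj@[40,-1.6+d]),19] for d in(-26,26)],s))
E
```

```text
19.825 [558.33063109  83.75744024 113.54086621] [ 0.44  0.38 -0.29 -0.   -0.9   1.13] 25.752417459196508 [0.82314438 0.29943656 0.10292488] -0.20425463963097557
[ 1.34411966e-04  9.43862488e-04 -9.99999546e-01]
[0.82314438 0.29943656 0.10292488]
0 [647.9384472  157.01058531] [[169.13201883  98.50387423]]
0.1 [647.69873819 152.51885177] [[175.70643073  98.84741044]]
0.2 [647.01180163 148.07348915] [[182.27090205  99.88629054]]
0.3 [645.88450115 143.71891406] [[188.74787052 101.60636831]]
pivot [[185.255353   160.76022251]] home tips [[308.6760905  124.47590962]
 [244.25950675 124.53097082]]
```

View pics/w14.png

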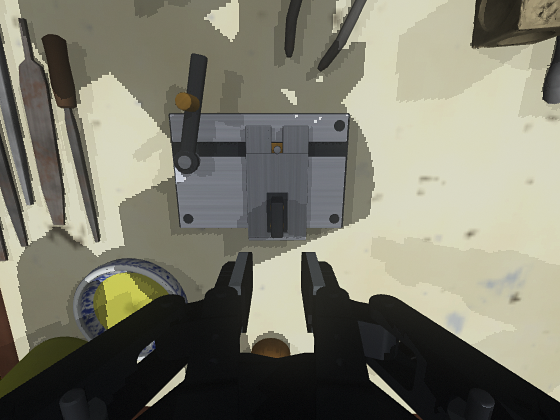

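The peg top is at (182,101) and the prediction for 0.2 rad is (182,100), so the model agrees. The blade still looks home. Now I'll move above the peg.

Emit:
jog_arm([
  [0.02, -0.015, 0, 3],
  [0.04, -0.03, 0, 6],
  [0.065, -0.048, 0, 9],
  [0.0885, -0.0646, 0, 11.5],
  [0.0885, -0.0646, 0.02, 11.5],
  [0.0885, -0.0646, 0.035, 11.5],
  [0.0885, -0.0646, 0.035, 11.5],
])

```text
clock: 20.75
position: [644.8, 147.0, 74.9]
ee_rot: [0.995, -0.102, -0.003, 0.001]
contact_force: [0.2, 0.6, 0.4]
gripper_width: 25.5
```

```bash
python3 look.py 15
python3 - <<'E'
from h import *
im=get_image("scene")[:,:,::-1]
cv2.imwrite("pics/s15.png",cv2.resize(im[130:240,180:320],None,fx=5,fy=5,interpolation=cv2.INTER_CUBIC))
E
```

```text
20.75 [644.8179392  147.04044426  74.93887579] [ 0.47  0.57 -0.07 -0.   -0.94  0.9 ] 25.54980968521026 [0.1657603  0.5631461  0.35315608] -11.732717955165086
[-0.00649361 -0.00178534 -0.99997732]
```

View pics/w15.png

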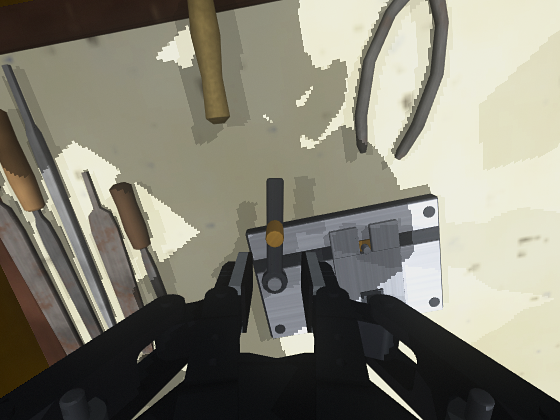

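View pics/s15.png

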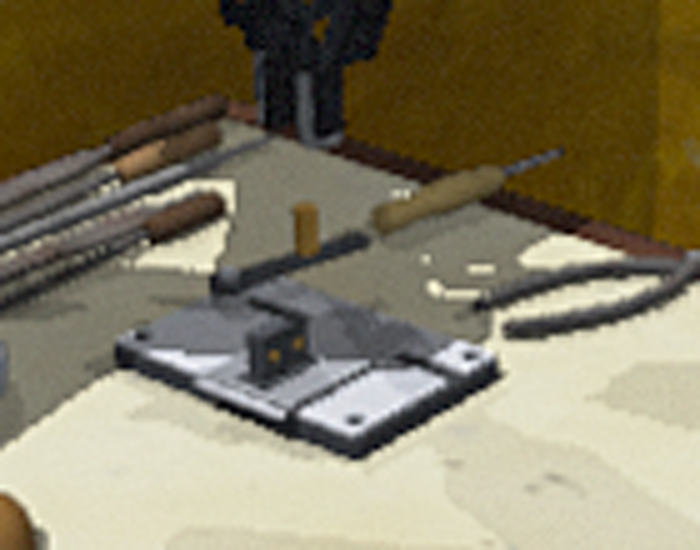

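The peg at (274,236) is centred between the fingers. Descending.

Emit:
jog_arm([
  [0.002, -0.001, 0.01, 0],
  [0.002, -0.001, 0.022, 0],
  [0.002, -0.001, 0.034, 0],
  [0.002, -0.001, 0.042, 0],
  [0.002, -0.001, 0.048, 0],
  [0.002, -0.001, 0.048, 0],
])

```text
clock: 21.6
position: [648.2, 148.1, 28.8]
ee_rot: [0.995, -0.102, -0.001, 0.0]
contact_force: [0.7, 0.2, -0.1]
gripper_width: 25.3
```

```bash
python3 look.py 16
python3 - <<'E'
from h import *
im=get_image("scene")[:,:,::-1]
cv2.imwrite("pics/s16.png",cv2.resize(im[130:240,180:320],None,fx=5,fy=5,interpolation=cv2.INTER_CUBIC))
E
```

```text
21.6 [648.22630697 148.05010452  28.84415823] [ 0.47  0.63 -0.1  -0.   -0.85  0.9 ] 25.311429125240625 [ 0.66311486  0.22117571 -0.08755816] -11.710542413695794
[-2.78110116e-03 -5.68798799e-04 -9.99995971e-01]
```

View pics/w16.png

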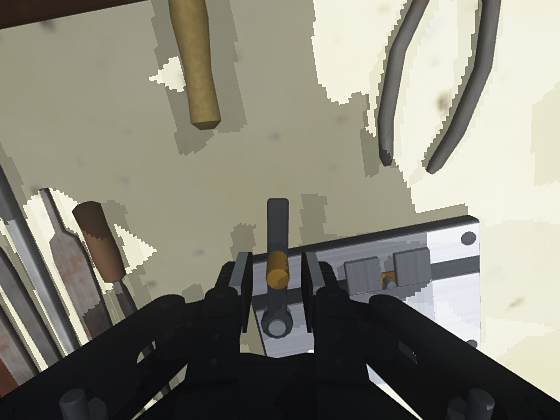

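View pics/s16.png

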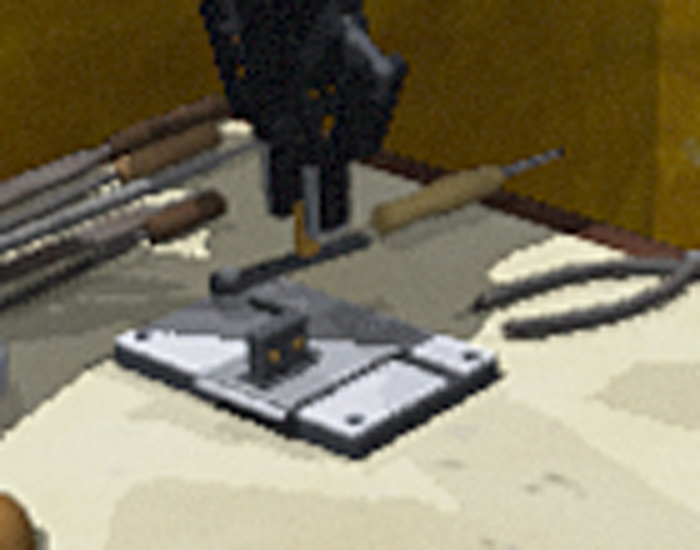

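The peg is caged at (277,270) between the jaws. I'll work out the rows for the arc.

```bash
cat > arc.py <<'E'
from h import *
import sys
s=read_state();t=s["position"];Rt=R.from_quat(s["ee_rot"]).as_matrix()
a=np.radians(-.19);Rj=np.array([[np.cos(a),-np.sin(a)],[np.sin(a),np.cos(a)]])
pv=np.array([590.7,85.2])+Rj@[12,72]
d=Rj.T@(t[:2]-pv);phi0=np.arctan2(-d[1],d[0]);yaw=np.arctan2(Rt[1,0],Rt[0,0]);print("phi0",phi0,"r",np.hypot(*d),"yaw",yaw)
for phi in map(float,sys.argv[2:]):
    q=pv+Rj@[45*np.cos(phi),-45*np.sin(phi)]
    w=np.array([*(q-t[:2]),float(sys.argv[1])-t[2]]);l=Rt.T@w/1000
    print([*l.round(4)],round(np.degrees(yaw-a+phi),1))
E
python3 arc.py 25 .3 .4 .5 .6 .7 .8 .9 1.0 1.1 1.1
```

```text
phi0 0.18830170893739986 r 46.69646042434957 yaw -0.20423029000328008
[np.float64(-0.0019), np.float64(0.005), np.float64(0.0047)] 5.7
[np.float64(-0.0026), np.float64(0.0095), np.float64(0.0047)] 11.4
[np.float64(-0.0037), np.float64(0.0138), np.float64(0.0047)] 17.1
[np.float64(-0.0052), np.float64(0.0181), np.float64(0.0047)] 22.9
[np.float64(-0.0072), np.float64(0.0221), np.float64(0.0047)] 28.6
[np.float64(-0.0095), np.float64(0.026), np.float64(0.0048)] 34.3
[np.float64(-0.0122), np.float64(0.0295), np.float64(0.0048)] 40.1
[np.float64(-0.0153), np.float64(0.0328), np.float64(0.0048)] 45.8
[np.float64(-0.0187), np.float64(0.0358), np.float64(0.0048)] 51.5
[np.float64(-0.0187), np.float64(0.0358), np.float64(0.0048)] 51.5
```

Emit:
jog_arm([
  [-0.0019, 0.005, 0.004, 5.7],
  [-0.0026, 0.0095, 0.004, 11.4],
  [-0.0037, 0.0138, 0.004, 17.1],
  [-0.0052, 0.0181, 0.004, 22.9],
  [-0.0072, 0.0221, 0.004, 28.6],
  [-0.0095, 0.026, 0.004, 34.3],
  [-0.0122, 0.0295, 0.004, 40.1],
  [-0.0153, 0.0328, 0.004, 45.8],
  [-0.0187, 0.0358, 0.004, 51.5],
  [-0.0187, 0.0358, 0.004, 51.5],
])

```text
clock: 22.95
position: [623.9, 117.2, 26.5]
ee_rot: [0.852, -0.523, 0.0, -0.0]
contact_force: [1.4, -0.2, -0.4]
gripper_width: 25.9
```

```bash
python3 look.py 17; python3 arc.py 25 1.2 1.3 1.4 1.5 1.6 1.65 1.7 1.75
```

```text
22.95 [623.85750551 117.18693596  26.5097317 ] [ 0.44  0.59 -0.19 -0.   -0.8   0.03] 25.863431982333516 [ 1.41342646 -0.21723844 -0.36764711] -63.122728135275224
[ 6.18265377e-04  5.70508120e-04 -9.99999646e-01]
phi0 1.084883985407475 r 45.135692718050244 yaw -1.1011411894017045
[np.float64(-0.0004), np.float64(0.0052), np.float64(0.0015)] 5.9
[np.float64(-0.001), np.float64(0.0096), np.float64(0.0015)] 11.6
[np.float64(-0.0022), np.float64(0.014), np.float64(0.0015)] 17.3
[np.float64(-0.0037), np.float64(0.0182), np.float64(0.0015)] 23.0
[np.float64(-0.0057), np.float64(0.0222), np.float64(0.0015)] 28.8
[np.float64(-0.0068), np.float64(0.0242), np.float64(0.0015)] 31.6
[np.float64(-0.008), np.float64(0.0261), np.float64(0.0015)] 34.5
[np.float64(-0.0094), np.float64(0.0279), np.float64(0.0015)] 37.4
```

View pics/w17.png

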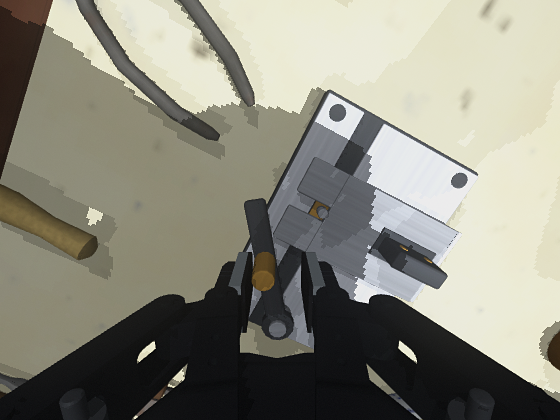

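The left finger is pushing the peg (263,270) and the keeper is turning. The blade and pin (320,211) are unchanged. I'll carry on to the stop.

Emit:
jog_arm([
  [-0.0004, 0.005, 0.001, 5.9],
  [-0.001, 0.0096, 0.001, 11.6],
  [-0.0022, 0.014, 0.001, 17.3],
  [-0.0037, 0.0182, 0.001, 23],
  [-0.0047, 0.0202, 0.001, 25.9],
  [-0.0057, 0.0222, 0.001, 28.8],
  [-0.0057, 0.0222, 0.001, 28.8],
])

```text
clock: 23.88
position: [602.4, 112.3, 26.2]
ee_rot: [-0.696, 0.718, -0.001, 0.001]
contact_force: [1.5, -1.6, 0.9]
gripper_width: 25.7
```

```bash
python3 look.py 18; python3 arc.py 25.5 1.65 1.68 1.7 1.72 1.74 1.76
```

```text
23.875 [602.36939105 112.33282266  26.20807269] [ 0.45  0.56 -0.25  0.   -0.76 -0.48] 25.699867900440374 [ 1.45006387 -1.6061595   0.85991258] -91.77366879552957
[ 2.25816202e-03  7.90357334e-04 -9.99997138e-01]
phi0 1.5807945112346464 r 44.75430952594655 yaw -1.6017869985084414
[np.float64(0.0002), np.float64(0.0031), np.float64(0.0006)] 3.0
[np.float64(0.0001), np.float64(0.0045), np.float64(0.0006)] 4.7
[np.float64(0.0), np.float64(0.0054), np.float64(0.0006)] 5.8
[np.float64(-0.0001), np.float64(0.0062), np.float64(0.0006)] 7.0
[np.float64(-0.0002), np.float64(0.0071), np.float64(0.0006)] 8.1
[np.float64(-0.0003), np.float64(0.008), np.float64(0.0006)] 9.3
```

View pics/w18.png

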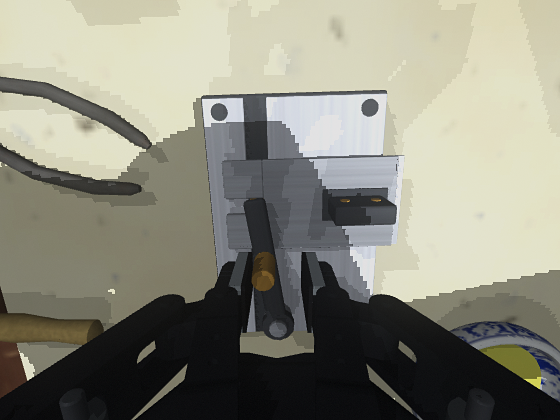

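The keeper is nearly shut, about 9° short with the peg at (263,270). I'll push on in small steps, feeling for the stop.

Emit:
jog_arm([
  [0.0001, 0.0015, 0.0005, 1],
  [0.0001, 0.003, 0.0005, 2],
  [0.0001, 0.0045, 0.0005, 3],
  [0.0001, 0.0045, 0.0005, 3],
])

```text
clock: 24.42
position: [597.5, 112.4, 25.5]
ee_rot: [-0.677, 0.736, -0.0, 0.001]
contact_force: [0.5, -2.1, 1.1]
gripper_width: 25.6
```

Emit:
jog_arm([
  [0, 0.0007, 0, 0],
  [0, 0.0014, 0, 0],
  [0, 0.0014, 0, 0],
])

```text
clock: 24.8
position: [596.1, 112.4, 25.4]
ee_rot: [-0.677, 0.736, -0.0, 0.001]
contact_force: [0.5, -1.5, 2.2]
gripper_width: 25.9
```

Emit:
jog_arm([
  [0, 0.0005, 0, 0],
  [0, 0.001, 0, 0],
  [0, 0.001, 0, 0],
])

```text
clock: 25.18
position: [596.0, 112.5, 25.5]
ee_rot: [-0.677, 0.736, -0.001, 0.002]
contact_force: [4.5, -2.1, -1.3]
gripper_width: 25.8
```

Emit:
jog_arm([
  [0, 0.0007, 0, 0],
  [0, 0.0013, 0, 0],
  [0, 0.0013, 0, 0],
])

```text
clock: 25.55
position: [595.9, 112.5, 25.5]
ee_rot: [-0.677, 0.736, -0.001, 0.003]
contact_force: [6.0, -2.8, -1.3]
gripper_width: 25.8
```

```bash
python3 look.py 19
```

```text
25.55 [595.94660373 112.46410318  25.52369311] [ 0.45  0.55 -0.27  0.   -0.75 -0.54] 25.766236076403683 [ 5.97441447 -2.8455207  -1.33053896] -94.77317679831239
[ 0.00576562  0.00125686 -0.99998259]
```

View pics/w19.png

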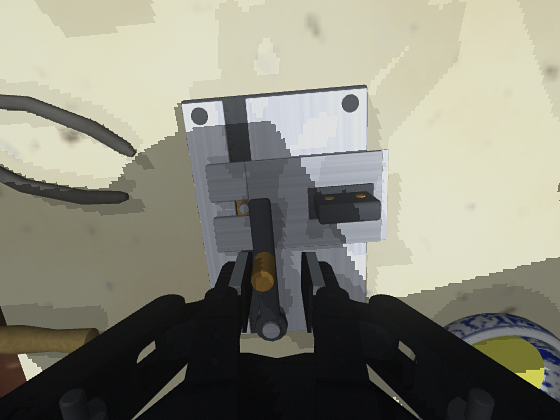

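The keeper is at its stop: pushing harder doesn't move it, the force rises to 6 N, and the bar lies parallel to the slot. I'll centre the fingers on the peg, lift straight out and check.

Emit:
jog_arm([
  [0, -0.003, 0, 0],
  [0, -0.006, 0, 0],
  [0, -0.006, -0.015, 0],
  [0, -0.006, -0.035, 0],
  [0, -0.006, -0.06, 0],
  [0, -0.006, -0.09, 0],
  [0, -0.006, -0.11, 0],
  [0, -0.006, -0.11, 0],
])

```text
clock: 26.6
position: [602.2, 112.5, 138.4]
ee_rot: [-0.677, 0.736, -0.002, 0.005]
contact_force: [-0.6, -0.1, -0.5]
gripper_width: 25.9
```

Emit:
jog_arm([
  [0.02, 0.02, 0, 0],
  [0.03, 0.05, 0, 0],
  [0.03, 0.05, 0, 0],
  [0.03, 0.05, 0, 0],
])

```text
clock: 27.1
position: [550.0, 86.8, 137.5]
ee_rot: [-0.677, 0.736, -0.002, 0.005]
contact_force: [0.1, 0.5, 0.9]
gripper_width: 25.8
```

```bash
python3 look.py 20
python3 - <<'E'
from h import *
cv2.imwrite("pics/s20.png",get_image("scene")[:,:,::-1])
im=cv2.imread("pics/w20.png");cv2.imwrite("pics/w20y.png",cv2.resize(im[60:300,170:430],None,fx=2.5,fy=2.5,interpolation=cv2.INTER_CUBIC))
E
```

```text
27.1 [550.0278179   86.80015557 137.5364678 ] [ 0.45  0.34 -0.29  0.   -0.94 -0.53] 25.822651527396044 [0.05397232 0.50302385 0.85381626] -94.73541535150639
[ 0.01010627  0.00314244 -0.99994399]
```

View pics/w20y.png

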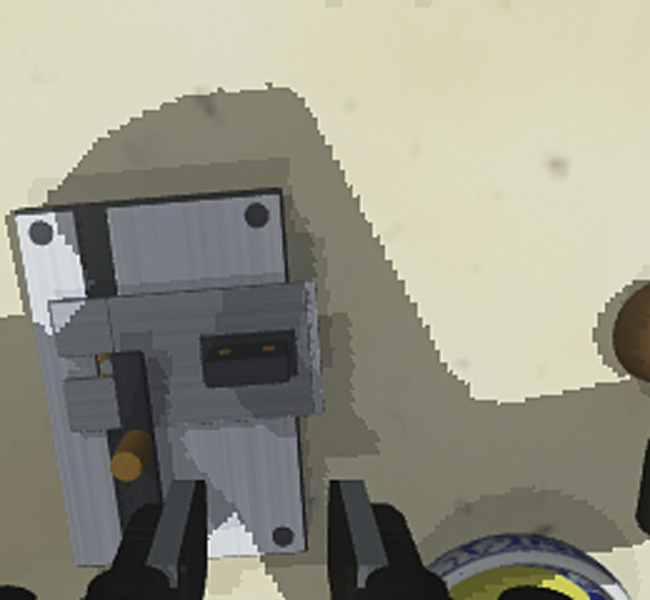

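View pics/s20.png

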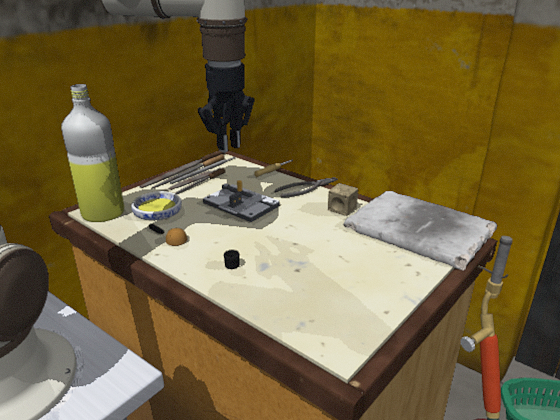

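The keeper lies shut across the blade (bar parallel to the slot) and the loupe, wax and doming block are in their places. I'll check numerically that the blade is still home.

```bash
python3 - <<'E'
from h import *
s=np.load("s20.npy",allow_pickle=True).item();C=cam("wrist",s)
y=lambda p:(np.array(p,float)+.5)/2.5-.5+[170,60]
a=np.radians(-.19);M=np.array([[np.cos(a),np.sin(a)],[-np.sin(a),np.cos(a)]]);o=np.array([590.7,85.2])
f=lambda p,z:((px2w('wrist',y(p),z,C=C)[:,:2]-o)@M.T).round(1).tolist()
print("corners14",f([(13,212),(281,190),(306,550),(77,566)],14))
print("blade top",f([(50,302),(65,432),(313,283),(323,411)],19))
print("peg",f([(127,466)],51.5),"keeper end",f([(110,352),(145,350)],27.5), "pin",f([(106,364)],21))
A=cv2.imread("pics/top0.png")
B=get_image("top")[:,:,::-1];cv2.imwrite("pics/top20.png",B)
S0=cv2.imread("pics/scene0.png").astype(int);S1=cv2.imread("pics/scene2.png")
S2=cv2.imread("pics/s20.png").astype(int)
def c(im,b,m):
    x0,x1,y0,y1=b;r=im[y0:y1,x0:x1];k=m(r);q=np.argwhere(k);return q.mean(0).round(2)+[y0,x0],len(q)
dark=lambda r:(r.max(2)<50)
wax=lambda r:(r[:,:,2]-r[:,:,0]>50)&(r[:,:,2]<200)
for n,b,m in(("loupe",(215,250,240,275),dark),("wax",(163,192,223,250),wax)):
    print(n,c(S0,b,m),c(S2,b,m))
E
python3 -c "
import cv2,numpy as np
a=cv2.imread('pics/scene0.png')[175:285,140:370];b=cv2.imread('pics/s20.png')[175:285,140:370]
cv2.imwrite('pics/cmp.png',np.vstack([cv2.resize(a,None,fx=2.6,fy=2.6),cv2.resize(b,None,fx=2.6,fy=2.6)]))"
```

```text
corners14 [[48.6, -61.1], [-50.3, -61.1], [-49.8, 85.8], [47.6, 86.1]]
blade top [[38.9, -27.7], [41.5, 24.0], [-59.6, -27.1], [-60.3, 23.0]]
peg [[11.0, 27.0]] keeper end [[17.1, -8.9], [4.1, -8.6]] pin [[20.9, -2.8]]
loupe (array([259.02, 231.26]), 250) (array([259.19, 231.41]), 239)
wax (array([236.54, 175.35]), 287) (array([236.55, 175.36]), 289)
```

View pics/cmp.png

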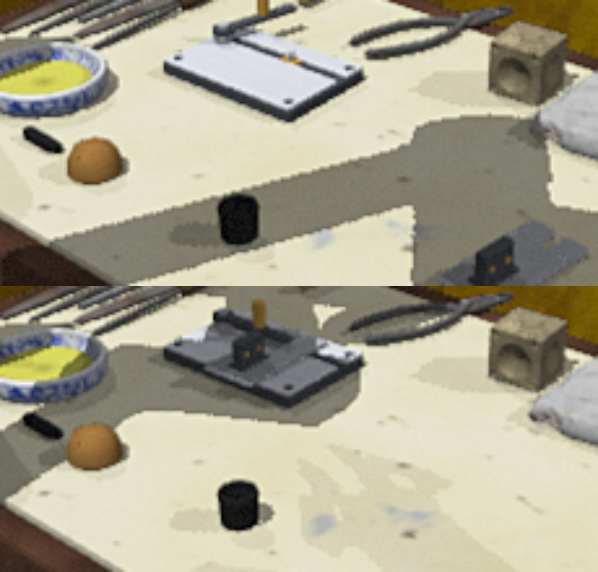

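Run:
```python
import cv2
im=cv2.imread("pics/w20.png");cv2.imwrite("pics/w20t.png",cv2.resize(im[170:240,180:305],None,fx=6,fy=6,interpolation=cv2.INTER_CUBIC))
```

```text
(no output)
```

View pics/w20t.png

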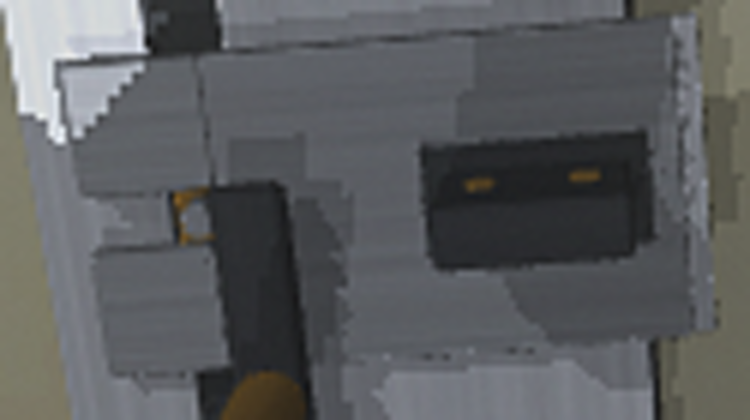

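Run:
```python
from bench import *
s=read_state();print(s["clock"],s["contact_force"])
print(job_done())
```

```text
27.25 [0.19649156 0.49089569 0.15462576]
the job is handed in; nothing more can be done
None
```

The job is done and handed in at 27 s: the blade is fully home against the pin, and the keeper is shut at its stop.

- **First grasp missed:** the fingers closed above the rib without touching anything. Both cameras showed the fingertips about 15 mm behind the reported TCP, not 17 mm ahead as specified. I went lower and the second grasp held.
- **Blade:** I laid it on the bed behind the pin and lined up the notch by the wrist camera. I then slid it forward until it stopped at about 3 N against the pin. While pressing it onto the bed I measured no more than about 7 N.
- **Keeper:** I swung it by the peg, caged between the open jaws, until pushing harder (6 N) no longer moved it. I then lifted straight off.

**Last checks:**
- **Blade position:** its ends measured about x = -60 and +40 mm on the jig, as expected when home. It was straight along the jig to about 0.5°. My first tine-corner pick suggested about 3° of turn. A zoomed view showed I had misread the corner.
- **Pin:** after the keeper shut, it hides most of the notch bottom, so the last clear view of the pin against it was just after release.
- **Peg:** it measured (11, 27) mm on the jig; shut is (12, 27).
- **Other items:** the loupe and beeswax moved less than 0.2 pixel in the scene view. The doming block looked unchanged by eye.
- **Contact:** the robot was touching nothing at hand-in.

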